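Load the bench rocker with the square bottles and bar them in

ROBOT

A 7-joint arm with a two-finger parallel gripper is mounted at the origin on the work surface. World frame = base frame: x ahead of the robot, y to its left, z up, the work surface at z = 0. Lengths are in m, angles in rad, forces in N, time in s.
With the tool pointing down it reaches from about 0.375 to 0.925 m from the base axis. Payload 3.1 kg.
Tool frame: the origin (TCP) lies between the finger pads; the fingertips stand 19 mm ahead of it and the grasp point (between the pads) is the TCP; z points along the fingers, y is the line along which they close (so a half turn about z gives the same grasp; the last joint's range is limited). The gripper opens to 85 mm and grips with 20 to 120 N. Pads are 22 mm wide; open, the fingers measure 114 mm over their backs; the gripper's body (76 mm by 85 mm) begins 54 mm behind the grasp point. The pads swing forward as they close: fully open they stand 13 mm farther back than shut.
Start: joints at [1.147, 0.383, 0.044, 1.598, -0.018, 1.161, -0.05], TCP at [0.208, -0.616, 0.25] pointing down, gripper open.
Joint ranges: [-2.61, 2.61], [-0.41, 2.15], [-1.48, 1.57], [0, 2.5], [-1.57, 4.71], [0.05, 1.97], [-2.85, 2.85]. Speed limits (rad/s): [2.79, 2.79, 3.14, 3.14, 3.14, 3.14, 3.14].

INTERFACE

Orientations are given as a unit quaternion [x, y, z, w].
In Python, from bench import move_ptp, movel, move_j, move_gripper, pause, inverse_kinematics, read_camera, camera_params, MotionError, sign_off, look_for, tip_of, read_time_s, read_qpos, read_joint_vel, read_effort, read_eef_pos, read_tcp_rot, read_ft_force, read_ft_torque, read_finger_gap, read_grasp_force gives the robot as it stands. Calls block until the motion is done:
- move_ptp(position, orientation): joint-space move of the TCP to a pose.
- movel(position, orientation=None, speed=0.15): straight line of the TCP; orientation=None keeps the orientation; speed is the mean speed in m/s.
- move_j(angles): joint-space move.
- move_gripper(opening, effort=None): finger opening in m; effort is the grip in N (None keeps the last); returns when the fingers have stopped.
- pause(seconds).
- inverse_kinematics(position, orientation): joint angles nearest the present ones, or None.
- read_camera(name): name is "side" or "top" or "wrist"; returns the picture (420x560x3 uint8, red, green, blue); there is no depth.
- camera_params(name): a dict with "K" (3x3 intrinsics, pixels), "dist_coeffs" ([k1, k2, p1, p2, k3] as OpenCV has them; the pictures are not rectified), "camera_from_world" (4x4, takes a point from world to camera coordinates). Camera axes: x right, y down, z forward; pixel columns grow to the right and rows downward; lengths in m; the calibration is good to about 2 mm. A picture is of the moment at which its call begins: read the wrist's pose just before it. camera_params takes no time and is no camera call; for the wrist camera it gives the pose at the moment of the call.
A pose or a line that the arm cannot do raises MotionError and nothing moves.
- sign_off(): hands the job in; it is judged then, once.
Trained networks look in the newest picture that a camera, given by its name, has taken for a name from the list of things; names that differ only in an ending like _2 or _b are one class to them, and where a whole thing is asked for, a point or a joint stands for the part that bears it (a point fixed in the world has none). Each returns a list of dicts, best first, with "confidence" (0 to 1); they miss things now and then, are a little off and sometimes report something else, mostly with a low value. They report only what shows in the picture. A call takes as long as a camera call. They do not tell look-alikes from the thing itself.
- look_for(camera, name): "at" ([column, row] in pixels, amid what is visible of it).
- tip_of(camera, name): "at" ([column, row] in pixels: a listed point, or the origin of a listed thing).
Readings, each from a call of its own:
- read_time_s(): time.
- read_qpos(): joint angles.
- read_joint_vel(): joint speeds.
- read_effort(): joint torques, N m.
- read_eef_pos(): TCP position.
- read_tcp_rot(): TCP orientation.
- read_ft_force(): force on the tool from outside, world axes, zero at the start.
- read_ft_torque(): the same for the moment, N m.
- read_finger_gap(): finger opening in m.
- read_grasp_force(): force on a finger pad.
Only numpy, scipy, OpenCV 4.12 (cv2) and the standard library are available. Lean on these libraries where they do the work, as an engineer would, in place of code of your own. Each camera call takes 0.05 s, during which the arm holds its last target. There are 200 camera calls.

TASK

Lift the retaining bar off the rocker and set it aside, then pick every square bottle out of the cluttered bin and lay each one flat in a lane of its own on the rocker, leaving the other things in the bin. When all are in, lay the bar back across the two end posts, fully down in both notches and evenly over both ends, and only then turn the knob clockwise fully on. Do not push the sharps tub, tip box or tube rack about.

Things in the scene. Friction and masses are not known exactly. Their poses are not given: they have to be found in the camera images.
- rocker: White bench rocker, fixed, left or right of the robot, turned up to 9 degrees. Origin on the bench under the platform's middle; x away from the robot, y along the platform, z up. Platform 134 mm (x) by 300 mm (y), 100 mm high, with four lanes. A notched post stands at each end (y = +138 and -138 mm). In front, x = -168 to -67 mm, is the console, 50 mm high, with the knob.
- seat (a point): Where the bar's centre is when it lies in both notches: midway between the posts, 142 mm above the bench, axes as the rocker's. The seated bar runs along y, 3 mm above the bottles. Each post is 44 mm (x) by 16 mm (y); its open-topped notch is 24 mm wide in x, floor 133 mm and prong tops 149 mm above the bench.
- lane0 (a point): Floor centre of one of the rocker's four lanes, 100 mm above the bench. The lane runs along the rocker's x, 110 mm long, 36 mm wide, bounded by end lips and by rubber ribs 22 mm wide, all 12 mm high; lanes are 58 mm apart. A bottle laid here has its origin 15 mm above this point.
- lane1 (a point): Floor centre of one of the rocker's four lanes, 100 mm above the bench. The lane runs along the rocker's x, 110 mm long, 36 mm wide, bounded by end lips and by rubber ribs 22 mm wide, all 12 mm high; lanes are 58 mm apart. A bottle laid here has its origin 15 mm above this point.
- lane2 (a point): Floor centre of one of the rocker's four lanes, 100 mm above the bench. The lane runs along the rocker's x, 110 mm long, 36 mm wide, bounded by end lips and by rubber ribs 22 mm wide, all 12 mm high; lanes are 58 mm apart. A bottle laid here has its origin 15 mm above this point.
- lane3 (a point): Floor centre of one of the rocker's four lanes, 100 mm above the bench. The lane runs along the rocker's x, 110 mm long, 36 mm wide, bounded by end lips and by rubber ribs 22 mm wide, all 12 mm high; lanes are 58 mm apart. A bottle laid here has its origin 15 mm above this point.
- knob (a joint): Speed knob on the console: 0 is off, grows turning clockwise seen from above, fully on at its stop, 1.57 rad (a quarter turn). Starts at 0 to 0.12 rad; stays where it is left; light to turn (about 0.03 N m).
- knob_grip (a point): On the knob's vertical axis at the height to grip; 87 mm above the bench. The knob is 44 mm across with a raised bar grip on top, 42 mm long, 14 mm wide, 30 mm high, its top 7 mm above this point; the grip lies along the rocker's x axis at knob angle 0 and turns with it.
- bar: Retaining bar: square aluminium tube 300 x 18 x 18 mm with black end plugs, about 200 g (140 to 280), loose; at the start it lies in the notches of the rocker's posts. Origin at its centre, x along its length, any side may be down.
- bin: Grey open bin fixed on the bench, outside 280 mm (x) x 310 mm (y) x 60 mm high, walls and floor 5 mm thick. Origin at the centre of its underside, z up.
- bottle0: Square white bottle, grey screw cap, lying on its side in the bin (None if absent). 86 mm long: body 30 x 30 x 60 mm, neck, round cap 24 mm wide. Origin on its long axis at mid-length, so 15 mm above what it lies on; x along the bottle to the cap: body from x = -43 to +17 mm (its middle x = -13), cap 25 to 43 mm. 50 to 100 g.
- bottle1: Square white bottle, grey screw cap, lying on its side in the bin (None if absent). 86 mm long: body 30 x 30 x 60 mm, neck, round cap 24 mm wide. Origin on its long axis at mid-length, so 15 mm above what it lies on; x along the bottle to the cap: body from x = -43 to +17 mm (its middle x = -13), cap 25 to 43 mm. 50 to 100 g.
- bottle2: Square white bottle, grey screw cap, lying on its side in the bin (None if absent). 86 mm long: body 30 x 30 x 60 mm, neck, round cap 24 mm wide. Origin on its long axis at mid-length, so 15 mm above what it lies on; x along the bottle to the cap: body from x = -43 to +17 mm (its middle x = -13), cap 25 to 43 mm. 50 to 100 g.
- bottle3: Square white bottle, grey screw cap, lying on its side in the bin (None if absent). 86 mm long: body 30 x 30 x 60 mm, neck, round cap 24 mm wide. Origin on its long axis at mid-length, so 15 mm above what it lies on; x along the bottle to the cap: body from x = -43 to +17 mm (its middle x = -13), cap 25 to 43 mm. 50 to 100 g.
- mailer0: Flat plastic slide mailer box, 84 x 32 x 17 mm, lying in the bin; stays there. Origin at the centre of its underside, x along its length.
- roundbottle: Round bottle standing in the bin, 32 mm in diameter, 70 mm tall, grey cap; stays there. Origin at the centre of its underside.
- jar: Low round jar in the bin, 40 mm in diameter, 38 mm tall; stays there. Origin at the centre of its underside.
- cap0: Loose grey screw cap in the bin, 24 mm in diameter, 18 mm tall; stays there. Origin at the centre of its underside.
- sharps: Yellow sharps tub with a red lid, 98 mm across, 117 mm tall, on the far side of the bench; not to be disturbed. Origin at the centre of its underside.
- tipbox: Pipette-tip box 88 x 128 x 66 mm on the far side of the bench; not to be disturbed. Origin at the centre of its underside.
- tuberack: Blue tube rack 80 x 150 x 58 mm (tubes to 82 mm) on the far side of the bench; not to be disturbed. Origin at the centre of its underside.
- cap1: Loose grey screw cap in the bin, 24 mm in diameter, 18 mm tall; stays there. Origin at the centre of its underside.
- mailer1: Flat plastic slide mailer box, 84 x 32 x 17 mm, lying in the bin; stays there. Origin at the centre of its underside, x along its length.
There are look-alikes about, which are no part of the job. Leave any blue or orange look-alike of the bottle0 alone.

How it is judged:
On the way, in this order (a step that is already met when the one before it is completed fails the run):
1. the retaining bar has been taken off the posts and clear of the platform (distance between bar and seat above 0.1 m), for 0.2 s.
2. every square bottle lies flat in a lane of the rocker (x of bottle0 in the frame of rocker between -0.02 and 0.02 m and y of bottle0 in the frame of rocker between -0.1 and 0.1 m and z of bottle0 in the frame of rocker between 0.109 and 0.12 m and angle between the x axis of each of bottle0, bottle1, bottle2, bottle3 and the x axis of rocker, either way round below 0.2 rad and x of bottle1 in the frame of rocker between -0.02 and 0.02 m and y of bottle1 in the frame of rocker between -0.1 and 0.1 m and z of bottle1 in the frame of rocker between 0.109 and 0.12 m and x of bottle2 in the frame of rocker between -0.02 and 0.02 m and y of bottle2 in the frame of rocker between -0.1 and 0.1 m and z of bottle2 in the frame of rocker between 0.109 and 0.12 m and x of bottle3 in the frame of rocker between -0.02 and 0.02 m and y of bottle3 in the frame of rocker between -0.1 and 0.1 m and z of bottle3 in the frame of rocker between 0.109 and 0.12 m), for 0.2 s.
3. the bar lies across both posts, down in both notches, over the loaded bottles (all of step 2 and x of bar in the frame of seat between -0.006 and 0.006 m and y of bar in the frame of seat between -0.012 and 0.012 m and z of bar in the frame of seat between -0.004 and 0.004 m and angle between the x axis of bar and the y axis of rocker, either way round below 0.05 rad), for 0.3 s.
4. the knob is turned fully on (value of joint knob above 1.35 rad), for 0.1 s.
At the end, for the whole second after the job is handed in: Each square bottle lies flat in its own lane (within 20 mm of mid-lane, 0.2 rad); bar down in both notches (6 mm across, 12 mm along, 4 mm in height, 0.05 rad); knob at 1.35 rad or more; mailers, round bottle, jar and loose caps still in the bin; all at rest (all of step 3 and value of joint knob above 1.35 rad and x of mailer0 in the frame of bin between -0.14 and 0.14 m and y of mailer0 in the frame of bin between -0.155 and 0.155 m and z of each of mailer0, mailer1, roundbottle, jar, cap0, cap1 in the frame of bin below 0.06 m and x of mailer1 in the frame of bin between -0.14 and 0.14 m and y of mailer1 in the frame of bin between -0.155 and 0.155 m and x of roundbottle in the frame of bin between -0.14 and 0.14 m and y of roundbottle in the frame of bin between -0.155 and 0.155 m and x of jar in the frame of bin between -0.14 and 0.14 m and y of jar in the frame of bin between -0.155 and 0.155 m and x of cap0 in the frame of bin between -0.14 and 0.14 m and y of cap0 in the frame of bin between -0.155 and 0.155 m and x of cap1 in the frame of bin between -0.14 and 0.14 m and y of cap1 in the frame of bin between -0.155 and 0.155 m and linear speed of each of bottle0, bottle1, bottle2, bottle3, bar below 0.02 m/s); the robot touches nothing.
It fails at once if the sharps tub, tip box or tube rack is pushed more than 30 mm (distance of any of sharps, tipbox, tuberack from where it was at the start of the episode above 0.03 m).
Of bottle0, bottle1, bottle2, bottle3 only 2 to 4 are there at a start; the rules pass over those that are not, and their reading is None.
At some moment in a run one of bottle0, bottle1, bottle2, bottle3 may be knocked a few centimetres aside while the robot is not near it.
Once in a run the grip may slacken for a moment while it holds something.
It also fails if it takes over 210 s, if anything falls off the work surface, if the arm or the gripper's body presses on something with over 40 N, if the wrist force passes 120 N, or if a joint passes its speed limit or range.

## Working session

There is one attempt and no reset: what is moved stays moved. The work goes in short steps, each a Python script; the robot and the scene stay as the last script left them, time stands still between calls to the robot, and variables do not carry over. Pictures are saved under pics/ and viewed, at most 14 in all, crops included, and the job is handed in when it is done.

```bash
mkdir -p pics
cat > h.py <<'E'
from bench import *
import numpy as np, cv2
from scipy.spatial.transform import Rotation as R
def save(cam,name):
    im=read_camera(cam); cv2.imwrite('pics/'+name+'.png',im[:,:,::-1]); return im
def px2w(cam,uv,z,P=None):
    P=P or camera_params(cam); K=np.array(P['K']);d=np.array(P['dist_coeffs']);T=np.array(P['camera_from_world'])
    n=cv2.undistortPoints(np.array(uv,float).reshape(-1,1,2),K,d).reshape(-1,2)
    r=np.c_[n,np.ones(len(n))]@T[:3,:3]; c=-T[:3,:3].T@T[:3,3]
    return c+r*((z-c[2])/r[:,2])[:,None]
def w2px(cam,X):
    P=camera_params(cam);T=np.array(P['camera_from_world'])
    return cv2.projectPoints(np.array(X,float).reshape(-1,3),cv2.Rodrigues(T[:3,:3])[0],T[:3,3],np.array(P['K']),np.array(P['dist_coeffs']))[0].reshape(-1,2)
def down(yaw):
    "tool down, tool y (closing line) at angle yaw+90deg, tool x along yaw"
    return (R.from_euler('z',yaw)*R.from_euler('x',np.pi)).as_quat()
E
python3 - <<'E'
from h import *
save('top','t0');save('side','s0')
for c in('top','side'):
    P=camera_params(c);T=np.array(P['camera_from_world']);print(c,(-T[:3,:3].T@T[:3,3]).round(3),np.array(P['K'])[0,0])
print(R.from_quat(read_tcp_rot()).as_matrix().round(2))
H={'seat':.142,'lane0':.1,'lane1':.1,'lane2':.1,'lane3':.1,'knob_grip':.087,'rocker':0,'bar':.142,'bin':0,'bottle0':.02,'mailer0':.005,'roundbottle':.005,'jar':.005,'cap0':.005}
for n,h in H.items():
    h={'bottle0':.02}.get(n,h)
    for d in tip_of('top',n)[:5]:
        print(n,np.round(d['at']),round(d['confidence'],2),px2w('top',d['at'],h)[0].round(3))
E
```

```text
top [0.458 0.079 1.552] 474.2347736535169
side [0.414 0.919 0.774] 404.2370490275032
[[ 0.95  0.32 -0.  ]
 [ 0.32 -0.95  0.  ]
 [-0.   -0.   -1.  ]]
seat [379. 225.] 0.82 [ 0.502 -0.235  0.142]
seat [218. 218.] 0.36 [0.53  0.245 0.142]
seat [187. 197.] 0.29 [0.592 0.34  0.142]
lane0 [366. 228.] 0.95 [ 0.496 -0.204  0.1  ]
lane0 [401. 222.] 0.88 [ 0.514 -0.314  0.1  ]
lane0 [386. 224.] 0.73 [ 0.506 -0.268  0.1  ]
lane0 [349. 227.] 0.65 [ 0.5   -0.153  0.1  ]
lane0 [367. 226.] 0.3 [ 0.503 -0.208  0.1  ]
lane1 [366. 228.] 0.95 [ 0.496 -0.204  0.1  ]
lane1 [401. 222.] 0.88 [ 0.514 -0.314  0.1  ]
lane1 [386. 224.] 0.73 [ 0.506 -0.268  0.1  ]
lane1 [349. 227.] 0.65 [ 0.5   -0.153  0.1  ]
lane1 [367. 226.] 0.3 [ 0.503 -0.208  0.1  ]
lane2 [366. 228.] 0.95 [ 0.496 -0.204  0.1  ]
lane2 [401. 222.] 0.88 [ 0.514 -0.314  0.1  ]
lane2 [386. 224.] 0.73 [ 0.506 -0.268  0.1  ]
lane2 [349. 227.] 0.65 [ 0.5   -0.153  0.1  ]
lane2 [367. 226.] 0.3 [ 0.503 -0.208  0.1  ]
lane3 [366. 228.] 0.95 [ 0.496 -0.204  0.1  ]
lane3 [401. 222.] 0.88 [ 0.514 -0.314  0.1  ]
lane3 [386. 224.] 0.73 [ 0.506 -0.268  0.1 
[... 203 characters left out ...]
 226.] 0.93 [ 0.506 -0.232  0.   ]
bar [380. 226.] 0.76 [ 0.5   -0.239  0.142]
bar [249. 202.] 0.64 [0.575 0.153 0.142]
bin [214. 217.] 0.96 [0.54  0.275 0.   ]
bottle0 [201. 146.] 0.82 [0.771 0.315 0.02 ]
bottle0 [188. 198.] 0.71 [0.604 0.357 0.02 ]
bottle0 [187. 236.] 0.68 [0.478 0.361 0.02 ]
bottle0 [200. 236.] 0.64 [0.477 0.319 0.02 ]
bottle0 [239. 294.] 0.62 [0.289 0.193 0.02 ]
mailer0 [207. 196.] 0.68 [0.611 0.298 0.005]
mailer0 [243. 244.] 0.58 [0.452 0.181 0.005]
roundbottle [222. 244.] 0.51 [0.451 0.248 0.005]
roundbottle [368. 227.] 0.2 [ 0.501 -0.231  0.005]
jar [248. 205.] 0.47 [0.579 0.163 0.005]
cap0 [225. 223.] 0.49 [0.519 0.239 0.005]
cap0 [207. 222.] 0.43 [0.525 0.298 0.005]
```

Run:
```python
import cv2
im=cv2.imread('pics/t0.png')
cv2.imwrite('pics/t0c.png',cv2.resize(im[110:320,150:450],(800,560),interpolation=cv2.INTER_CUBIC))
```

```text
(no output)
```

View pics/t0c.png

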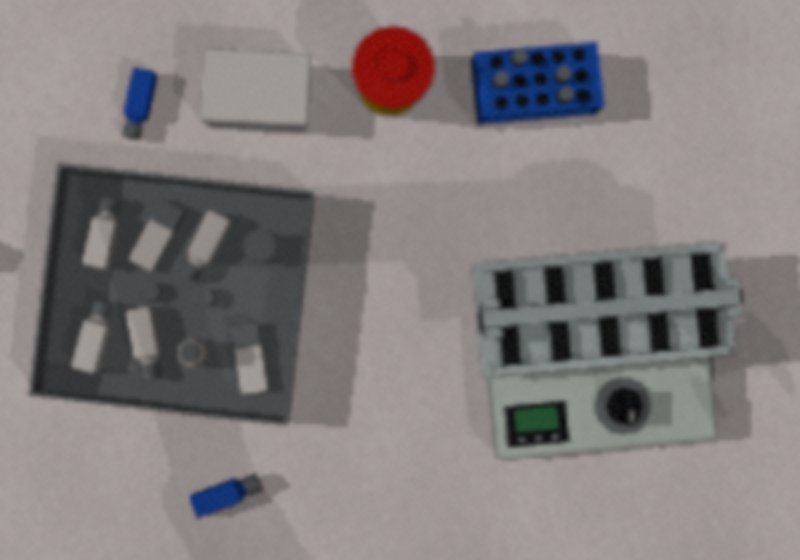

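View pics/s0.png

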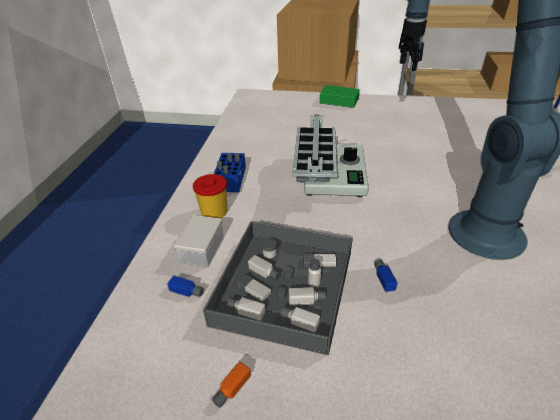

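The crop shows the bin with six white candidates at crop px (100,240), (152,240), (208,240), (90,340), (143,335) and (250,365). The round bottle is near (190,352). The blue and orange look-alikes lie outside the bin. The rocker on the right carries the bar at about (610,307). I'll look closer with the wrist camera over the rocker, then the bin.

Run:
```python
from h import *
def dump(c,H):
    P=camera_params(c)
    for n,h in H.items():
        for d in tip_of(c,n)[:6]:
            if d['confidence']>.3: print(n,np.round(d['at']),round(d['confidence'],2),px2w(c,d['at'],h,P)[0].round(3))
p=np.array(read_eef_pos()); q=read_tcp_rot()
movel([p[0],p[1],.36],q)
move_ptp([.44,-.235,.42],down(0)); pause(.3)
im=save('wrist','w_r'); 
T=np.array(camera_params('wrist')['camera_from_world']);print((-T[:3,:3].T@T[:3,3]).round(3),T[:3,:3].round(2))
dump('wrist',{'seat':.142,'lane0':.1,'knob_grip':.087,'rocker':0,'bar':.142})
move_ptp([.50,.27,.42],down(0)); pause(.3)
save('wrist','w_b')
dump('wrist',{'bin':0,'bottle0':.02,'mailer0':.005,'roundbottle':.005,'jar':.005,'cap0':.005})
print(read_time_s(), read_qpos())
```

```text
[ 0.515 -0.235  0.543] [[-0.   -1.    0.  ]
 [-0.96  0.    0.29]
 [-0.29  0.   -0.96]]
seat [284. 117.] 0.94 [ 0.505 -0.24   0.142]
lane0 [354. 110.] 0.97 [ 0.512 -0.33   0.1  ]
lane0 [214. 120.] 0.77 [ 0.501 -0.151  0.1  ]
lane0 [260. 119.] 0.68 [ 0.502 -0.209  0.1  ]
lane0 [304. 114.] 0.65 [ 0.507 -0.266  0.1  ]
knob_grip [306. 195.] 0.93 [ 0.397 -0.271  0.087]
rocker [281. 115.] 0.95 [ 0.504 -0.237  0.   ]
bar [280. 116.] 0.65 [ 0.506 -0.236  0.142]
bin [282. 136.] 0.85 [0.532 0.266 0.   ]
bottle0 [259. 175.] 0.94 [0.473 0.303 0.02 ]
bottle0 [223.  86.] 0.88 [0.607 0.354 0.02 ]
bottle0 [216. 169.] 0.84 [0.483 0.37  0.02 ]
bottle0 [316. 274.] 0.73 [0.299 0.207 0.02 ]
bottle0 [303.  98.] 0.65 [0.589 0.235 0.02 ]
bottle0 [104.  98.] 0.63 [0.592 0.534 0.02 ]
mailer0 [334. 183.] 0.73 [0.457 0.182 0.005]
mailer0 [270.  88.] 0.58 [0.605 0.284 0.005]
jar [350.  96.] 0.61 [0.593 0.163 0.005]
cap0 [262. 133.] 0.76 [0.537 0.298 0.005]
cap0 [306. 139.] 0.55 [0.528 0.228 0.005]
6.425 [ 0.20657765  0.23043244 -0.91222028  1.53015953  0.18257617  1.47048101
 -2.28185161]
```

Run:
```python
import cv2
a=cv2.imread('pics/w_r.png')[40:300,130:420];b=cv2.imread('pics/w_b.png')[30:270,130:430]
cv2.imwrite('pics/a.png',cv2.resize(a,None,fx=2.2,fy=2.2,interpolation=3))
cv2.imwrite('pics/b.png',cv2.resize(b,None,fx=2.4,fy=2.4,interpolation=3))
```

```text
(no output)
```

View pics/a.png

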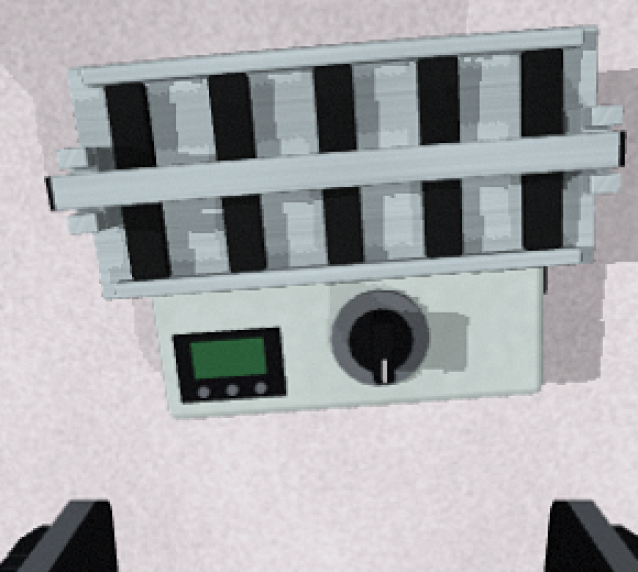

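View pics/b.png

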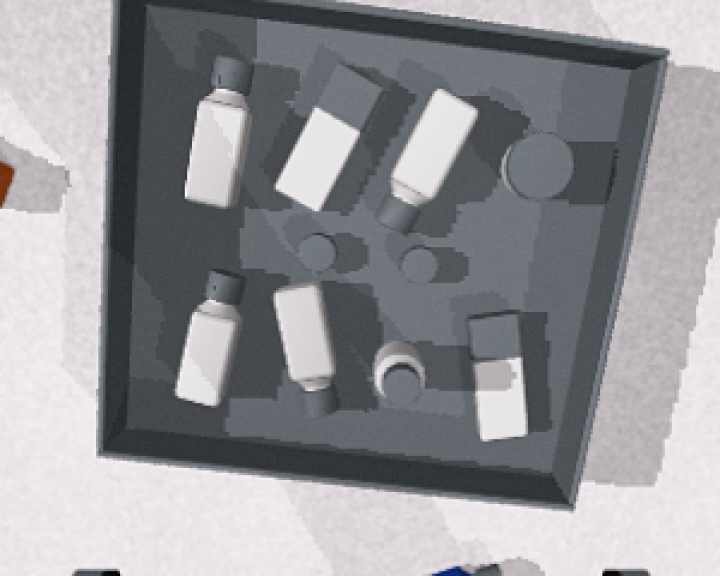

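Picture a shows the bar across the rocker, with its ends at (50,193) and (624,148). The knob is at (380,340). Picture b shows the contents of the bin:

| Item | Pixel in b |
|---|---|
| Square bottle (neck and cap) | (220,130) |
| Square bottle (neck and cap) | (430,160) |
| Square bottle (neck and cap) | (210,340) |
| Square bottle (neck and cap) | (305,350) |
| Mailer (half grey, half white) | (330,135) |
| Mailer (half grey, half white) | (498,375) |
| Round bottle | (400,370) |
| Jar | (540,165) |
| Cap | (318,252) |
| Cap | (420,265) |

So there are four square bottles to place. First I'll work out the rocker pose and the bottle detections.

```bash
cat >> h.py <<'E'
def best(pos,yaw):
    q0=np.array(read_qpos()); c=[]
    for y in (yaw,yaw+np.pi):
        j=inverse_kinematics(list(pos),list(down(y)))
        if j is not None: c.append((np.abs(np.array(j)-q0).max(),y))
    return min(c)[1]
def goto(pos,yaw):
    y=best(pos,yaw); move_ptp(list(pos),list(down(y))); return y
def bottles(view=(.50,.27,.42)):
    "over the bin: list of (body mid, cap direction yaw)"
    move_ptp(list(view),list(down(0))); pause(.3)
    P=camera_params('wrist'); im=read_camera('wrist')
    tips=[d['at'] for d in tip_of('wrist','bottle0') if d['confidence']>.25]
    f=im.astype(int); m=((f.min(2)>120)&(f.max(2)-f.min(2)<40)).astype(np.uint8)
    g=(f.sum(2)<0)
    n,l,s,ce=cv2.connectedComponentsWithStats(m,connectivity=4)
    out=[]
    for i in range(1,n):
        if not 150<s[i,4]<1600: continue
        ys,xs=np.where(l==i); W=px2w('wrist',np.c_[xs,ys],.033,P)[:,:2]
        (c,(w,h),a)=cv2.minAreaRect((W*1000).astype(np.float32)); 
        b=cv2.boxPoints((c,(w,h),a)); e=b[1]-b[0] if np.hypot(*(b[1]-b[0]))>np.hypot(*(b[2]-b[1])) else b[2]-b[1]
        c=np.array(c)/1000; yaw=np.arctan2(e[1],e[0])
        out.append((c,yaw,max(w,h),min(w,h),ce[i]))
    T=px2w('wrist',tips,.02,P)[:,:2] if tips else np.zeros((0,2))
    res=[]
    for c,yaw,L,w,p in out:
        k=None
        if len(T):
            d=np.hypot(*(T-c).T); k=d.argmin() if d.min()<.03 else None
        s=None
        if k is not None:
            v=T[k]-c; s=v@[np.cos(yaw),np.sin(yaw)]; yaw=yaw if s>0 else yaw+np.pi
        res.append((c,yaw,L,w,p,s))
    return res
E
python3 - <<'E'
from h import *
for r in bottles(): print(r[0].round(3),round(r[1],2),round(r[2]),round(r[3]),r[4].round(),r[5])
# rocker picture: camera pose = TCP offset moved
P=camera_params('wrist'); T=np.array(P['camera_from_world']); 
d=np.array([.50,.27,.42])-np.array([.44,-.235,.42]); T=T.copy(); T[:3,3]+=T[:3,:3]@d; P=dict(P); P['camera_from_world']=T
o=lambda x,y:(130+x/2.2,40+y/2.2)
B=px2w('wrist',[o(50,193),o(624,148)],.151,P); print('bar',B.round(3),B.mean(0),np.linalg.norm(B[0]-B[1]))
v=B[0]-B[1]; print('yaw',np.degrees(np.arctan2(-v[0],v[1])))
# lip outer corners z .112: top-left, top-right, bot-left, bot-right ; posts ends
C=px2w('wrist',[o(75,70),o(596,28),o(105,297),o(592,262)],.112,P);print(C.round(3),C.mean(0))
print(np.linalg.norm(C[0]-C[1]),np.linalg.norm(C[2]-C[3]),np.linalg.norm(C[0]-C[2]))
E
```

```text
[0.599 0.356] -0.22 67 30 [220.  91.] 0.007000523253405493
[0.597 0.227] 2.66 68 31 [310.  91.] -0.015295267790376208
[0.592 0.296] -0.5 55 32 [262.  96.] None
[0.538 0.676] -0.23 122 49 [ 10. 142.] None
[0.483 0.305] 3.32 69 30 [257. 169.] -0.008050289726137567
[0.478 0.368] -0.27 78 29 [216. 176.] 0.0017067154915348956
[0.464 0.248] -1.18 33 33 [294. 181.] None
[0.442 0.179] 0.14 54 33 [338. 196.] None
[0.007 0.657] -1.53 91 66 [ 92. 409.] None
[ 0.004 -0.119] 1.52 85 63 [470. 409.] None
bar [[ 0.494 -0.089  0.151]
 [ 0.516 -0.386  0.151]] [ 0.50516    -0.23735156  0.151     ] 0.2975410091060542
yaw 4.300550962873341
[[ 0.558 -0.095  0.112]
 [ 0.579 -0.379  0.112]
 [ 0.431 -0.101  0.112]
 [ 0.452 -0.389  0.112]] [ 0.50508831 -0.2409446   0.112     ]
0.2848367660404105 0.2881556941848128 0.12670322240825932
```

Run:
```python
from h import *
c=np.array([.505,-.2375]); yr=.073
move_gripper(.05)
y=goto([*c,.26],yr+np.pi/2); print('yaw',y)
movel([*c,.154],list(down(y)),speed=.1)
f0=np.array(read_ft_force())
move_gripper(.0,60); print('gap',read_finger_gap(),read_grasp_force(),(np.array(read_ft_force())-f0).round(1), np.array(read_ft_torque()).round(2))
movel([*c,.165],speed=.05); pause(.2)
print('lift',read_finger_gap(),(np.array(read_ft_force())-f0).round(1),np.array(read_ft_torque()).round(2))
movel([*c,.30],speed=.15); save('side','s1'); 
y2=goto([.50,.02,.30],0); print(y2,read_finger_gap())
movel([.50,.02,.06],speed=.15); movel([.50,.02,.024],speed=.03)
print('low',np.array(read_ft_force()).round(1),read_eef_pos(),read_time_s(),read_finger_gap())
```

```text
yaw 4.78538898038469
gap 0.016395754437062145 62.103906869888306 [-0.9 -0.1  4.5] [0.03 0.24 0.02]
lift 0.01630074733388607 [ 0.3  0.3 -1.9] [ 0.01 -0.04 -0.  ]
0 0.016124595215909122
low [ 0.4 -0.1 -1.6] [0.50024043 0.0200288  0.02422337] 16.8167 0.016367970203017175
```

View pics/s1.png

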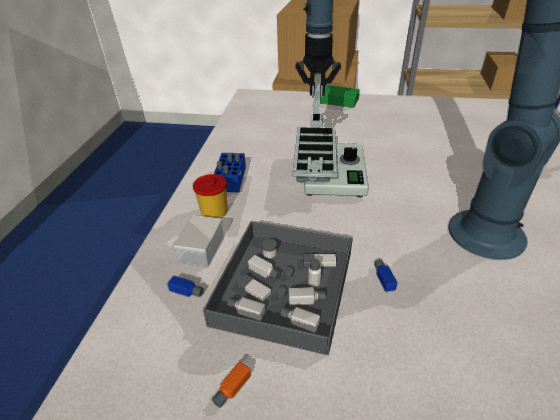

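The bar is lifted and level in the grip, and the rocker is empty. Next I'll set the bar down on the bench and fetch the first bottle.

```bash
cat >> h.py <<'E'
RC=np.array([.505,-.239]); YR=.073
def rk(x,y):
    c,s=np.cos(YR),np.sin(YR); return RC+[c*x-s*y,s*x+c*y]
def lane(i): return rk(0,(i-1.5)*.058)
def pick(c,yaw):
    "grip body 19 mm above the bottle axis, closing across it"
    move_gripper(.052); y=goto([*c,.20],yaw)
    movel([*c,.039],list(down(y)),speed=.12); move_gripper(0,40)
    g=read_finger_gap(); movel([*c,.20],speed=.15); pause(.1)
    print('picked gap',round(g,4),round(read_finger_gap(),4),'t',round(read_time_s(),1)); return y
def place(i,y,capyaw):
    "capyaw: bottle cap direction at pick with tool yaw y; put on lane i, body mid off centre by 10 mm"
    rel=capyaw-y
    o=[]
    for t in (YR,YR+np.pi):
        j=inverse_kinematics([*lane(i),.25],list(down(t-rel)))
        if j is not None: o.append((np.abs(np.array(j)-read_qpos()).max(),t))
    t=min(o)[1]; sgn=1 if t==YR else -1
    p=rk(-sgn*.010,(i-1.5)*.058)
    move_ptp([*p,.25],list(down(t-rel))); print('above',round(read_finger_gap(),4))
    movel([*p,.150],speed=.15); movel([*p,.1345],speed=.04)
    print('down',np.array(read_ft_force()).round(1),round(read_finger_gap(),4))
    move_gripper(.048); movel([*p,.20],speed=.15); return p
E
python3 - <<'E'
from h import *
movel([.50,.02,.0215],speed=.02); print(np.array(read_ft_force()).round(1))
move_gripper(.05); movel([.50,.02,.2],speed=.2)
rs=bottles()
for r in rs: print(r[0].round(3),round(r[1],2),round(r[2]),round(r[3]),r[5])
r=[r for r in rs if np.hypot(*(r[0]-[.597,.227]))<.06 and r[5] is not None][0]
y=pick(r[0],r[1]); place(0,y,r[1])
print(read_time_s())
save('side','s2'); save('top','t2')
E
```

```text
[ 0.7 -0.9  0.4]
[0.599 0.355] -0.22 68 33 0.006980023550794989
[0.59  0.231] 2.66 84 31 -0.0011993285640236164
[0.589 0.161] -1.57 37 36 None
[0.537 0.675] -0.23 117 47 None
[0.537 0.297] 0.23 20 20 None
[0.482 0.367] 2.88 85 30 -0.0017745373964182757
[0.483 0.305] 3.31 70 31 -0.010747730169700053
[0.456 0.181] 0.13 82 34 None
[0.448 0.236] 0.83 70 39 None
[0.024 0.531] -0.63 162 67 None
picked gap 0.0291 0.0291 t 24.5
above 0.0289
down [-1.4 -0.2  3.7] 0.0287
28.8083
```

Run:
```python
from h import *
move_ptp([.44,-.235,.42],list(down(0))); pause(.3); save('wrist','w2')
P=camera_params('wrist')
for d in tip_of('wrist','bottle0'):
    if d['confidence']>.3: 
        p=px2w('wrist',d['at'],.115,P)[0,:2]-RC; c,s=np.cos(YR),np.sin(YR); print(d,[c*p[0]+s*p[1],-s*p[0]+c*p[1]])
b=cv2.imread('pics/w2.png')[40:300,130:420]; cv2.imwrite('pics/w2c.png',cv2.resize(b,None,fx=2.2,fy=2.2,interpolation=3))
```

```text
{'at': [353.3, 103.4], 'confidence': 0.78} [np.float64(0.008749263555374882), np.float64(-0.0859069042918075)]
{'at': [29.4, 243.5], 'confidence': 0.71} [np.float64(-0.14336748814565542), np.float64(0.3696580856102181)]
```

View pics/w2c.png

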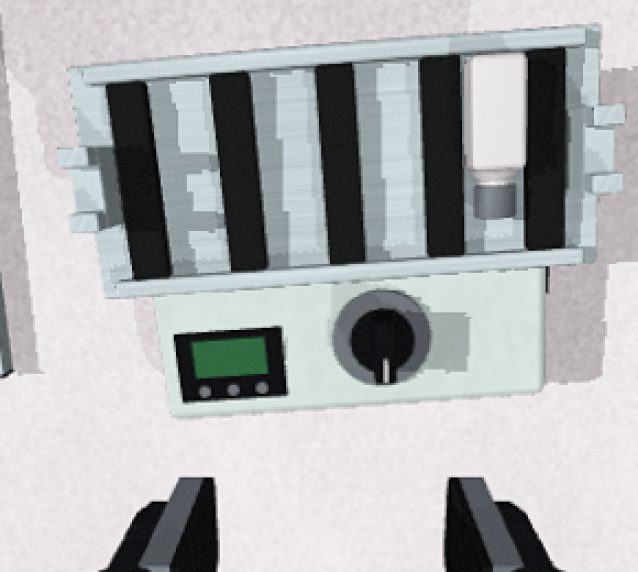

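The bottle lies flat in the right-hand lane, body at (497,110) and cap at (495,200), close to the far lip. The segmentation sometimes includes the cap, so I'll correct for that using the cap directions I saw, then do the next three.

```bash
cat >> h.py <<'E'
def fetch(i,c0,yaw0):
    for view in ((.50,.27,.42),(.48,.29,.40)):
        rs=bottles(view)
        k=[r for r in rs if np.hypot(*(r[0]-c0))<.05 and 54<r[2]<95 and 25<r[3]<38 and abs(np.sin(r[1]-yaw0))<.4]
        if k: break
    else: print('not found',[(r[0].round(3),r[2],r[3]) for r in rs]); return
    r=min(k,key=lambda r:np.hypot(*(r[0]-c0))); yaw=r[1] if np.cos(r[1]-yaw0)>0 else r[1]+np.pi
    u=np.array([np.cos(yaw),np.sin(yaw)]); c=r[0]-u*max(0,r[2]-62)/2
    print('bottle',c.round(3),round(yaw,2),round(r[2]),round(r[3]))
    y=pick(c,yaw)
    if read_finger_gap()<.02: print('missed'); return
    place(i,y,yaw)
E
python3 - <<'E'
from h import *
fetch(1,[.484,.305],3.31)
fetch(2,[.478,.368],-.27)
save('wrist','w3')
E
```

```text
bottle [4.298 0.976] 3.32 70 31Traceback (most recent call last):
  File "<stdin>", line 2, in <module>
  File "h.py", line 84, in fetch
    y=pick(c,yaw)
  File "h.py", line 58, in pick
    move_gripper(.052); y=goto([*c,.20],yaw)
                          ~~~~^^^^^^^^^^^^^^
  File "h.py", line 24, in goto
    y=best(pos,yaw); move_ptp(list(pos),list(down(y))); return y
  File "h.py", line 22, in best
    return min(c)[1]
           ~~~^^^
ValueError: min() iterable argument is empty
```

Unit slip: the length is in mm.

```bash
sed -i 's#max(0,r\[2\]-62)/2#max(0,r[2]-62)/2000#' h.py
python3 - <<'E'
from h import *
fetch(1,[.484,.305],3.31)
fetch(2,[.478,.368],-.27)
move_ptp([.44,-.235,.42],list(down(0))); pause(.3); save('wrist','w3')
b=cv2.imread('pics/w3.png')[40:300,130:420]; cv2.imwrite('pics/w3c.png',cv2.resize(b,None,fx=2.2,fy=2.2,interpolation=3))
E
```

```text
bottle [0.487 0.306] 3.31 70 31
picked gap 0.0289 0.0289 t 37.6
above 0.0289
down [-1.7 -0.1  3.8] 0.029
bottle [0.47  0.369] -0.29 85 32
picked gap 0.0291 0.0287 t 48.8
above 0.0292
down [-0.4 -0.2  3.9] 0.0291
```

View pics/w3c.png

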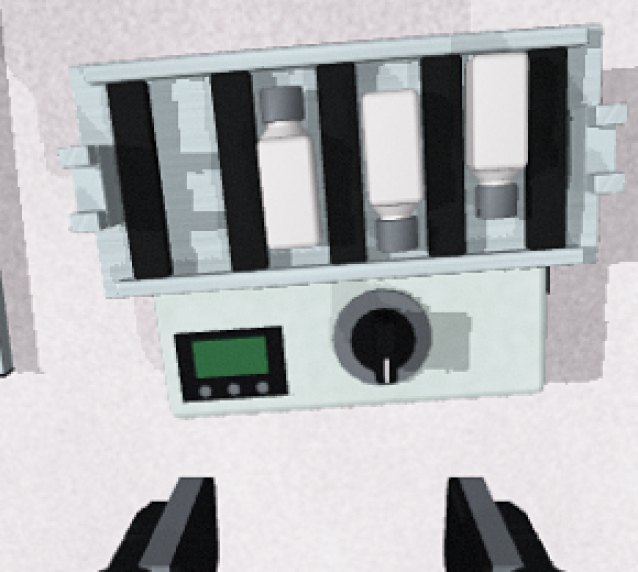

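The three bottles lie flat in lanes at (497,110), (392,150) and (285,190). The fourth comes next. After that I'll shift the lane-0 bottle about 10 mm toward mid-lane.

Run:
```python
from h import *
fetch(3,[.599,.355],-.22)
move_gripper(.048)
a=rk(.020,-.087);b=rk(.010,-.087)
y=goto([*a,.20],YR); movel([*a,.1345],list(down(y)),speed=.1); move_gripper(0,40); print(read_finger_gap())
movel([*a,.139],speed=.05); movel([*b,.139],speed=.05); movel([*b,.1345],speed=.04); move_gripper(.048); movel([*b,.2])
move_ptp([.44,-.235,.42],list(down(0))); pause(.3); save('wrist','w4');save('top','t4')
P=camera_params('wrist')
for d in tip_of('wrist','bottle0'):
    if d['confidence']>.3: 
        p=px2w('wrist',d['at'],.115,P)[0,:2]-RC; c,s=np.cos(YR),np.sin(YR); print(d,np.round([c*p[0]+s*p[1],-s*p[0]+c*p[1]],3))
for d in tip_of('top','bar'): print(d,px2w('top',d['at'],.018)[0].round(3))
b=cv2.imread('pics/w4.png')[40:300,130:420]; b=cv2.resize(b,(400,360)); t=cv2.imread('pics/t4.png')[140:340,150:430]; t=cv2.resize(t,(400,286))
b=np.vstack([b,np.zeros((0,400,3),np.uint8)]); t=np.vstack([t,np.zeros((74,400,3),np.uint8)]); cv2.imwrite('pics/w4c.png',np.hstack([b,t])); print(read_time_s())
```

```text
bottle [0.596 0.356] -0.23 84 32
picked gap 0.0287 0.0291 t 61.0
above 0.0289
down [-1.6  0.9  5.7] 0.029
0.029125489099174597
{'at': [355.5, 111.5], 'confidence': 0.93} [-0.001 -0.089]
{'at': [259.0, 117.0], 'confidence': 0.91} [0.001 0.03 ]
{'at': [33.1, 243.1], 'confidence': 0.77} [-0.143  0.364]
{'at': [310.3, 113.4], 'confidence': 0.61} [ 0.001 -0.033]
{'at': [213.2, 122.2], 'confidence': 0.61} [-0.001  0.087]
{'at': [292.7, 231.1], 'confidence': 0.96} [0.491 0.018 0.018]
{'at': [406.5, 223.2], 'confidence': 0.62} [ 0.512 -0.356  0.018]
70.4583
```

View pics/w4c.png

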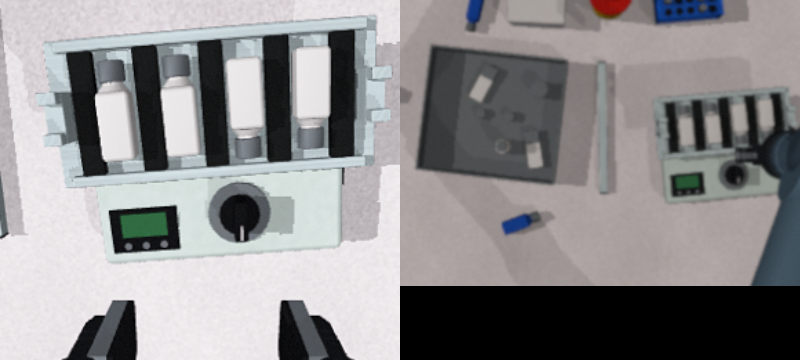

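All four bottles are centred in their lanes, within 2 mm along the lane. The bar lies on the bench at (602,125) in the right panel, and the others are still in the bin. I'll measure the bar's centre.

Run:
```python
from h import *
move_ptp([.42,.02,.45],list(down(0))); pause(.3); save('wrist','w5'); P=camera_params('wrist')
for d in tip_of('wrist','bar')[:2]: print(d,px2w('wrist',d['at'],.009,P)[0].round(4))
print(P['camera_from_world'])
```

```text
{'at': [279.7, 102.1], 'confidence': 0.71} [0.504 0.02  0.009]
[[-2.76235363e-03 -9.99996123e-01 -3.52260961e-04  2.07766258e-02]
 [-9.57001907e-01  2.54140703e-03  2.90070494e-01  3.07505112e-01]
 [-2.90068474e-01  1.13839169e-03 -9.57005217e-01  6.91807381e-01]
 [ 0.00000000e+00  0.00000000e+00  0.00000000e+00  1.00000000e+00]]
```

View pics/w5.png

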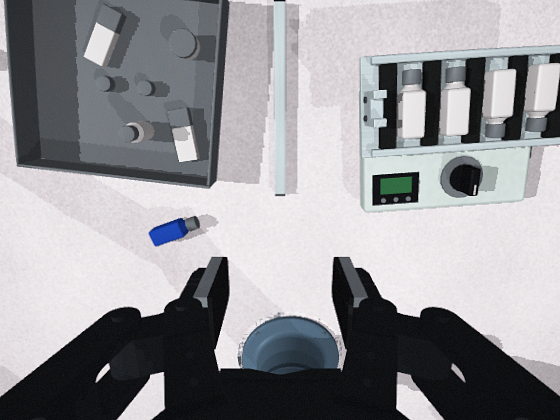

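The wrist view shows the bar straight, with its near end at (280,195). I'll take the centre from that end, then pick the bar up and seat it.

Run:
```python
from h import *
P=camera_params('wrist'); e=px2w('wrist',[280,195],.012,P)[0]; print('end',e)
xc=(e[0]+.15+.504)/2; print(xc)
if abs(xc-.5)>.012: raise SystemExit
move_gripper(.05); y=goto([xc,.02,.15],0)
movel([xc,.02,.0215],list(down(y)),speed=.1); move_gripper(0,60); print(read_finger_gap())
movel([xc,.02,.30],speed=.15); pause(.1); f0=np.array(read_ft_force()); print('held',read_finger_gap(),f0.round(1),np.array(read_ft_torque()).round(2))
c=np.array([.505,-.2385])
y=goto([*c,.30],YR+np.pi/2); print(y,read_finger_gap())
movel([*c,.19],speed=.15)
print(np.array(read_ft_torque()).round(2))
save('side','s6'); save('top','t6')
for z in (.166,.162,.159,.157,.1555,.1545):
    movel([*c,z],speed=.03); f=np.array(read_ft_force())-f0; print(z,f.round(1),np.array(read_ft_torque()).round(2))
    if f[2]>8 or np.hypot(f[0],f[1])>8: break
print(read_time_s(),read_finger_gap())
b=cv2.imread('pics/s6.png')[60:220,240:420]; cv2.imwrite('pics/s6c.png',cv2.resize(b,None,fx=3.3,fy=3.3,interpolation=3))
```

```text
end [0.35076289 0.02006391 0.012     ]
0.502381443101946
0.016267984150364852
held 0.016198261311993294 [-0.1  0.  -2.6] [ 0.03 -0.   -0.02]
4.78538898038469 0.016336738923348287
[-0.    0.01  0.06]
0.166 [0.4 0.1 0.8] [-0.04 -0.04 -0.04]
0.162 [ 0.2 -0.1  0.5] [ 0.03  0.02 -0.01]
0.159 [-0.4  0.5  1.3] [ 0.06 -0.    0.02]
0.157 [ 0.3 -0.8  0.5] [-0.04  0.01  0.01]
0.1555 [0.5 0.2 0.8] [-0.    0.02 -0.03]
0.1545 [-2.   1.1  4.9] [0.15 0.39 0.01]
81.425 0.016701201798267826
```

View pics/s6c.png

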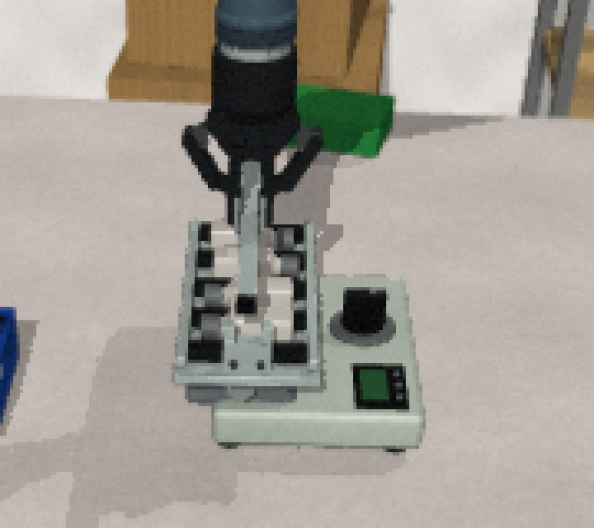

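The bar was over the notches just before lowering, and contact came at exactly the seated height. I'll release it and check.

Run:
```python
from h import *
p=read_eef_pos(); move_gripper(.04); movel([p[0],p[1],.25],speed=.1)
move_ptp([.44,-.235,.42],list(down(0))); pause(.3); save('wrist','w7'); P=camera_params('wrist')
for n,h in (('bar',.142),('seat',.142),('knob_grip',.087),('lane0',.1)):
    for d in tip_of('wrist',n)[:4]: print(n,d,px2w('wrist',d['at'],h,P)[0].round(4))
b=cv2.imread('pics/w7.png')[40:300,130:420]; cv2.imwrite('pics/w7c.png',cv2.resize(b,None,fx=2.2,fy=2.2,interpolation=3))
```

```text
bar {'at': [279.6, 115.7], 'confidence': 0.86} [ 0.5062 -0.2342  0.142 ]
bar {'at': [282.9, 115.0], 'confidence': 0.75} [ 0.507 -0.238  0.142]
bar {'at': [257.6, 118.3], 'confidence': 0.74} [ 0.5034 -0.2088  0.142 ]
seat {'at': [283.9, 113.5], 'confidence': 0.9} [ 0.5087 -0.2392  0.142 ]
knob_grip {'at': [305.8, 199.3], 'confidence': 0.57} [ 0.3914 -0.2708  0.087 ]
knob_grip {'at': [26.9, 147.1], 'confidence': 0.31} [0.4668 0.1145 0.087 ]
lane0 {'at': [353.7, 113.0], 'confidence': 0.97} [ 0.5088 -0.3286  0.1   ]
lane0 {'at': [304.7, 115.7], 'confidence': 0.93} [ 0.5053 -0.2662  0.1   ]
lane0 {'at': [262.5, 116.6], 'confidence': 0.64} [ 0.5043 -0.2124  0.1   ]
```

View pics/w7c.png

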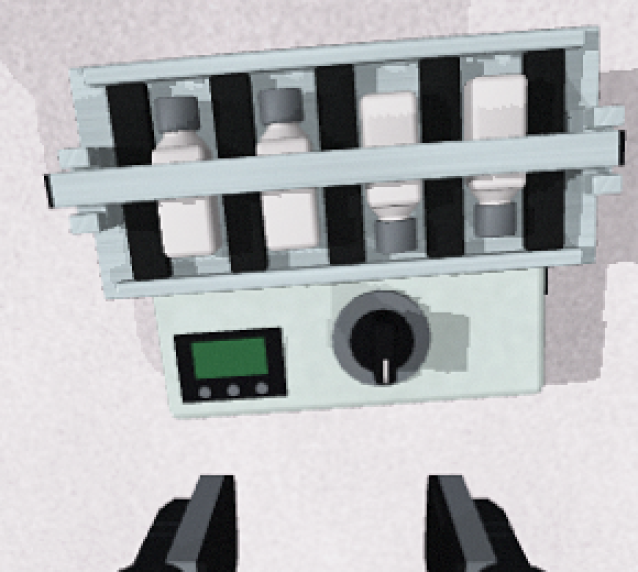

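The bar lies in both notches with its ends at (48,191) and (622,147), where they were at the start. The bottles are below it, flat in their lanes. Next is the knob, whose dial is centred near (382,338).

Run:
```python
from h import *
P=camera_params('wrist'); k=px2w('wrist',[130+381/2.2,40+338/2.2],.064,P)[0]; print('dial',k.round(4))
k2=np.array([.394,-.271]); c=(k[:2]+k2)/2; print(c)
move_gripper(.045)
for t in (YR+np.pi,YR):
    j=inverse_kinematics([*c,.16],list(down(t-.05)))
    if j is None: continue
    print(t,np.round(j,2))
```

```text
dial [ 0.3939 -0.2688  0.064 ]
[ 0.39393619 -0.26989075]
3.214592653589793 [ 1.58  0.44 -1.23  2.04  0.49  1.    1.7 ]
0.073 [ 0.99  0.21 -0.51  2.06  0.13  0.9  -1.14]
```

Run:
```python
from h import *
c=np.array([.394,-.270]); t0=YR+np.pi-.05
move_ptp([*c,.16],list(down(t0))); print(np.round(read_qpos(),2))
f0=np.array(read_ft_force())
movel([*c,.088],list(down(t0)),speed=.08); print((np.array(read_ft_force())-f0).round(1))
move_gripper(0,30); print('gap',read_finger_gap(),(np.array(read_ft_force())-f0).round(1))
for a in np.arange(.2,1.61,.2):
    try: movel([*c,.088],list(down(t0-a)),speed=.05)
    except MotionError as e: print(a,e); break
    f=(np.array(read_ft_force())-f0).round(1); q=np.array(read_ft_torque()).round(2); print(round(a,2),f,q,round(read_time_s(),1))
    if abs(q[2])>1 or np.abs(f).max()>25: break
```

```text
[ 1.58  0.44 -1.23  2.04  0.5   1.    1.7 ]
[-1.5 -0.3  1.4]
gap 0.013806915998348986 [-2.4  3.8  6.6]
0.2 [-2.8  2.1  6.8] [ 0.45  0.26 -0.06] 89.3
0.4 [-2.5  1.   7.2] [ 0.12  0.38 -0.04] 89.7
0.6 [-3.5 -1.3  6.7] [-0.05  0.56 -0.05] 90.0
0.8 [-4.2 -1.6  8.1] [-0.25  0.7   0.01] 90.3
1.0 [-4.9 -2.5  9.5] [-0.42  0.91 -0.03] 90.7
1.2 [-7.2 -2.7 10.8] [-0.52  1.23 -0.01] 91.0
1.4 [-7.8 -3.  12. ] [-0.57  1.53  0.04] 91.4
1.6 [-9.5 -3.5 13.2] [-0.65  1.86  1.6 ] 91.8
```

Run:
```python
from h import *
move_gripper(.045); p=read_eef_pos(); movel([p[0],p[1],.2],speed=.1)
move_ptp([.44,-.235,.42],list(down(0))); pause(.5); save('wrist','w8'); save('top','t8'); print(read_time_s())
b=cv2.resize(cv2.imread('pics/w8.png')[40:300,130:420],(400,360)); t=cv2.resize(cv2.imread('pics/t8.png')[100:340,150:420],(400,356))
cv2.imwrite('pics/w8c.png',np.hstack([b[:356],t]))
```

```text
95.3917
```

View pics/w8c.png

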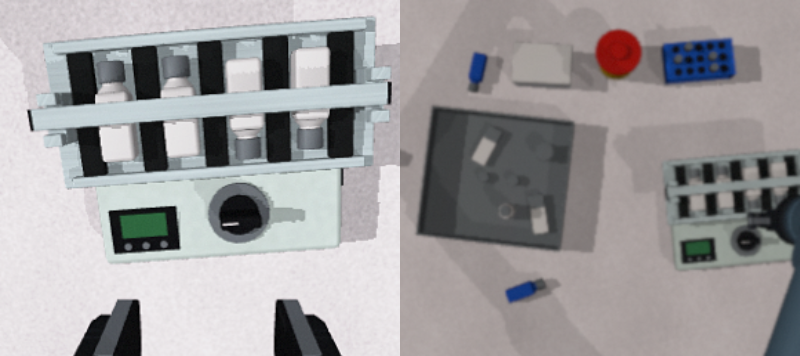

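The knob pointer has turned a quarter turn clockwise, to the left at (230,224). The bar is seated, all four bottles are in their lanes, and the rest of the scene is unchanged. Handing in now.

```bash
python3 -c "
from bench import *
print(sign_off())"
```

```text
the job is handed in; nothing more can be done
None
```

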